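# Proof-hang the blue-roofed bird feeder

### The arm

A 7-joint arm with a two-finger parallel gripper is mounted at the origin on the work surface. World frame = base frame: x ahead of the robot, y to its left, z up, the work surface at z = 0. Lengths are in m, angles in rad, forces in N, time in s.
With the tool pointing down it reaches from about 0.4 to 0.9 m from the base axis. Payload 5.6 kg.
Tool frame: the origin (TCP) lies between the finger pads; the fingertips stand 11 mm ahead of it and the grasp point (between the pads) lies 8 mm behind it; z points along the fingers, y is the line along which they close (so a half turn about z gives the same grasp; the last joint's range is limited). The gripper opens to 92 mm and grips with 3 to 60 N. Pads are 20 mm wide; open, the fingers measure 128 mm over their backs; the gripper's body (75 mm by 189 mm) begins 69 mm behind the grasp point.
Start: joints at [1.276, 0.468, -0.012, 1.603, 0.006, 1.071, -0.056], TCP at [0.162, -0.63, 0.226] pointing down, gripper open.
Joint ranges: [-2.53, 2.53], [-0.31, 2.02], [-1.57, 1.55], [0.28, 2.44], [-1.29, 4.43], [0.15, 1.84], [-2.92, 2.92]. Speed limits (rad/s): [2.57, 2.57, 3.14, 3.14, 3.14, 3.14, 3.14].

### API

Orientations are given as [roll, pitch, yaw] about the fixed x, y, z axes, in that order (R = Rz(yaw) Ry(pitch) Rx(roll)).
In Python, from bench import bot gives the robot as it stands. The module is installed in compiled form; this text tells all that it offers.
- The arm moves only by the tool servo_tool, never from a script. Its argument "deltas" is a list of rows, each a list of 2 entries, a list of its own where there are three numbers: the shift along the tool's x, y, z in mm, then the turn about the tool's z in rad. In form: [[[dx, dy, dz], turn], ...]. A call has 1 to 20 rows; each row shifts and turns the commanded pose from where the row before left it, along the tool's axes as they then stand; what a row does not reach is not made up. A row lasts 1/12 s, in which the tool goes at most 41.7 mm and 7.16 degrees, less where a joint would pass 70% of its speed; a pose out of reach is approached as far as the arm can. A call is refused whole if a number of a shift passes 41.7 or a number of a turn 0.125, either way. A call with a gripper value outside its range is refused whole. "jaw" is the finger opening in mm, from 0 to 91.9, set as the call begins (left out, the last holds). The fingers move at their own pace and stop on an object; the grip force is fixed at half the most. Time passes only in rows, so rows that do not move let the fingers close. It gives the time, the measured TCP pose, the force, the opening and the grip force at its end, in the units of the state.
- bot.state(): the state, without advancing time (a new reading comes with each control period).
- bot.get_image(name): name is "scene" or "top" or "wrist"; returns a dict with "img" (400x640x3 uint8, red, green, blue), "fx", "fy", "cx", "cy" (pixels), "xyz" and "attitude" of the camera in the world; the wrist camera has in their place "hand_eye" (4x4, takes a point from camera to tool coordinates, whose origin is the TCP and whose axes are the flange's). Camera axes: x right, y up, looking along -z (the intrinsics and any distortion apply to the point x, -y, -z); pixel columns grow to the right and rows downward; lengths in m; the calibration is good to about 2 mm. A picture is of the moment at which its call begins: read the wrist's pose just before it. There is no depth.
- bot.hand_in(): hands the job in; it is judged then, once.
Trained networks look in a picture, given as the dict that the camera call returned (one of the last four; its "shot" number tells which), for a name from the list of things; names that differ only in an ending like _2 or _b are one class to them, and where a whole thing is asked for, a point or a joint stands for the part that bears it (a point fixed in the world has none). Each returns a list of dicts, best first, with "score" (0 to 1); they miss things now and then, are a little off and sometimes report something else, mostly with a low value. They report only what shows in the picture. A call takes as long as a camera call. They do not tell look-alikes from the thing itself.
- bot.look_for(label, picture): "bbox" ([left, top, right, bottom] in pixels, round what is visible of it).
- bot.outline_of(label, picture): "mask" (400x640 bool, what is visible of it) and "bbox" ([left, top, right, bottom] in pixels, round what is visible of it).
- bot.pinpoint(label, picture): "uv" ([column, row] in pixels: a listed point, or the origin of a listed thing).
The state is a dict: "t": time; "joints": joint angles; "dq": joint speeds; "joint_efforts": joint torques, N m; "tool_pos": TCP position; "tool_rot": TCP orientation; "force": force on the tool from outside, world axes, zero at the start; "ft_torque": the same for the moment, N m; "width": finger opening in m; "grasp_force": force on a finger pad.
Only numpy, scipy, OpenCV 4.12 (cv2) and the standard library are available. Lean on these libraries where they do the work, as an engineer would, in place of code of your own. Each camera call takes 0.05 s, during which the arm holds its last target. There are 200 camera calls.

### The job

Hang the blue-roofed bird feeder by its wire bail on the sprung hook of the proof stand and, while still holding its grip, tug it gently down until the lower edge of the black collar is in the green band, never as far as the red. Then let go and leave it hanging still on the hook. Leave the red-roofed feeder standing where it is.

Things in the scene. Friction and masses are not known exactly. Their poses are not given: they have to be found in the camera images.
- feeder_blue: Bird feeder, BLUE pitched roof, 0.2-0.45 kg. Origin: centre of underside, z up. Base 84 x 84 mm, roof 92 (x) x 84 (y), ridge along y at z 90. Wire bail (6 mm) in the plane x = 0: sides at y +-47 up to z 135, sloping to a peak at y 0, underside z 170; the hook goes through it along x. On the peak a dark wood grip, 26 (x) x 30 (y) mm, z 175 to 225: take it there, from above. A half turn changes nothing.
- feeder_red: Bystander: the same feeder with a RED roof, same sizes and origin. It must stay standing where it is. The two feeders stand to the left and right of the proof stand, either way round.
- hook_seat (a point): Hook's seat: top of its 8 mm rod at the dip where the bail's peak rests, 245 mm above the table at start; moves with the collar. x points from hook tip to column, z up. The rod rises 12 mm over 25 mm either way. The tip, towards the robot, ends at x -37 mm, 27 mm above the seat; the collar's face is at x +62, the column at +85, its top 265 above the table. Stand fixed; place and yaw vary.
- collar (a joint): How far the black collar with the hook is pulled down its column, m: 0 at the top (start), stop at 0.060. A spring (300 N/m) holds it up; the feeder's weight alone draws it 0.005 to 0.014. Its lower edge passes bands on the column: white 0 to 0.025, green 0.025 to 0.050, red beyond.
Not all that is in view belongs to the job. Leave any yellow look-alike of the feeder_blue alone.

How it is judged:
On the way, in this order (a step that is already met when the one before it is completed fails the run):
1. the blue feeder's bail is over the hook's seat (horizontal distance between feeder_blue and hook_seat below 0.025 m and z of feeder_blue in the frame of hook_seat between -0.188 and -0.152 m).
2. held by the gripper and hanging on the hook, it is tugged down until the collar's edge is in the green band (0.025 to 0.050) (all of step 1 and value of joint collar above 0.025 m and contact force between feeder_blue and the fingers above 0.5 N), for 0.2 s.
At the end, for the whole second after the job is handed in: Blue feeder hangs free and still (under 40 mm/s), not touched: origin within 25 mm sideways of the seat and 152 to 188 mm below it, tilt under 0.2 rad, collar drawn 3 to 22 mm by its weight; red feeder upright (0.15 rad) within 30 mm of its start (all of step 1 and value of joint collar between 0.003 and 0.022 m and angle between feeder_blue's own z axis and vertical below 0.2 rad and linear speed of feeder_blue below 0.04 m/s and contact force between feeder_blue and the fingers below 0.1 N and distance of feeder_red from where it was at the start of the episode below 0.03 m and angle between feeder_red's own z axis and vertical below 0.15 rad).
It fails at once if the collar is pulled into the red band (beyond 0.050) (value of joint collar above 0.05 m).
It fails at once if the red feeder is moved by more than 30 mm (distance of feeder_red from where it was at the start of the episode above 0.03 m).
It also fails if it takes over 58 s, if anything falls off the work surface, if the arm or the gripper's body presses on something with over 40 N, if the wrist force passes 120 N, or if a joint passes its speed limit or range.

## Working session

There is one attempt and no reset: what is moved stays moved. The work goes in short steps, Python scripts to look and compute and a tool call to move; the robot and the scene stay as the last step left them, time stands still between calls to the robot, and variables do not carry over. Pictures are saved under pics/ and viewed, at most 10 in all, crops included, and the job is handed in when it is done.

Besides the shell and the picture viewer there is one more tool, called after "Request:" by a JSON object that holds its "fn" and its "kwargs". servo_tool: Moves the arm, as the interface text tells. Its arguments: {"type":"object","properties":{"deltas":{"type":"array","items":{"type":"array"}},"jaw":{"type":"number"}},"required":["deltas"]}

```bash
mkdir -p pics
cat > h.py <<'E'
import numpy as np, cv2
from bench import bot
from scipy.spatial.transform import Rotation as R
def cam(p,st=None):
    if 'xyz' in p:
        a=np.array(p['attitude'],float); M=a if a.shape==(3,3) else R.from_euler('xyz',a).as_matrix()
        return np.array(p['xyz']),M
    T=np.eye(4);T[:3,:3]=R.from_euler('xyz',st['tool_rot']).as_matrix();T[:3,3]=st['tool_pos']
    T=T@np.array(p['hand_eye']);return T[:3,3],T[:3,:3]
def ray(p,uv,st=None):
    o,M=cam(p,st)
    d=M@np.array([(uv[0]-p['cx'])/p['fx'],-(uv[1]-p['cy'])/p['fy'],-1]);return o,d
def atz(p,uv,z,st=None):
    o,d=ray(p,uv,st);return o+d*(z-o[2])/d[2]
def proj(p,X,st=None):
    o,M=cam(p,st);c=M.T@(np.array(X)-o);return [p['cx']+p['fx']*c[0]/-c[2],p['cy']+p['fy']*c[1]/c[2]]
def tri(rs):
    A=0;b=0
    for o,d in rs:
        d=d/np.linalg.norm(d);P=np.eye(3)-np.outer(d,d);A=A+P;b=b+P@o
    return np.linalg.solve(A,b)
def save(p,n): cv2.imwrite(f'pics/{n}.png',p['img'][:,:,::-1])
E
python3 - <<'E'
from h import *
print(bot.state())
for n in ['scene','top']:
    p=bot.get_image(n);save(p,n+'0');print(n,{k:v for k,v in p.items() if k!='img'})
    for l in ['feeder_blue','feeder_red','hook_seat']:
        for r in bot.pinpoint(l,p): print(l,r)
        for r in bot.look_for(l,p): print(l,r)
E
```

```text
{'t': 0.0, 'joints': array([ 1.27601473,  0.46836621, -0.01161613,  1.60361183,  0.00600653,
        1.07141373, -0.05632935]), 'dq': array([ 0.00038675,  0.00114497, -0.00058705,  0.0011375 ,  0.00042635,
        0.00043244,  0.00045867]), 'joint_efforts': array([-1.71123129e-04, -5.20571315e+01, -1.29602890e-02, -2.43746477e+01,
       -5.67172654e-02,  1.71769154e-02,  1.57927989e-04]), 'tool_pos': array([ 0.16173278, -0.62897413,  0.22465234]), 'tool_rot': array([-3.13983240e+00,  1.23449932e-04,  2.51703333e-01]), 'force': array([-0.31634129,  0.14807894,  0.32088406]), 'ft_torque': array([-0.00147876,  0.00454293,  0.00750739]), 'grasp_force': 0.0, 'width': 0.09192720697237387}
scene {'fx': 368.91187064333934, 'fy': 368.91187064333934, 'cx': 317.4533747450922, 'cy': 204.23746637319653, 'xyz': array([ 0.75513187, -0.5139371 ,  1.05124058]), 'attitude': array([0.57170777, 0.0061253 , 0.52374109]), 'shot': 1}
feeder_blue {'uv': [230.3, 297.5], 'score': 0.85}
feeder_blue {'bbox': [255.5, 283.8, 297.2, 337.5], 'score': 0.96}
feeder_blue {'bbox': [137.5, 270.8, 194.7, 324.7], 'score'
[... 408 characters left out ...]
 'xyz': array([ 0.40393714, -0.06233638,  1.48780005]), 'attitude': array([ 0.04184131,  0.0086807 , -1.58152971]), 'shot': 2}
feeder_blue {'uv': [399.3, 233.2], 'score': 0.81}
feeder_blue {'uv': [428.7, 273.6], 'score': 0.75}
feeder_blue {'uv': [388.5, 190.4], 'score': 0.62}
feeder_blue {'bbox': [377.1, 175.2, 414.8, 204.6], 'score': 0.83}
feeder_blue {'bbox': [383.4, 217.6, 421.8, 249.1], 'score': 0.72}
feeder_blue {'bbox': [418.2, 258.4, 454.9, 285.1], 'score': 0.58}
feeder_red {'uv': [216.3, 197.8], 'score': 0.82}
feeder_red {'bbox': [190.1, 181.7, 227.2, 213.4], 'score': 0.95}
hook_seat {'uv': [323.5, 143.3], 'score': 0.84}
hook_seat {'bbox': [307.2, 106.1, 329.3, 149.5], 'score': 0.69}
```

Run:
```python
import cv2
a=cv2.imread('pics/scene0.png')[90:360,110:440];b=cv2.imread('pics/top0.png')[90:300,170:470]
cv2.imwrite('pics/sc.png',cv2.resize(a,None,fx=2.2,fy=2.2)[:590]);cv2.imwrite('pics/tc.png',cv2.resize(b,None,fx=2.6,fy=2.6,interpolation=2))
```

```text
(no output)
```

View pics/sc.png

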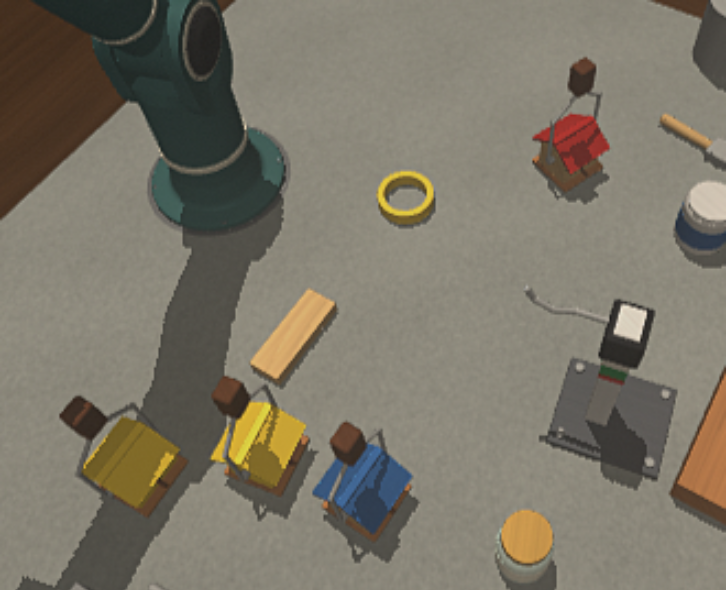

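View pics/tc.png

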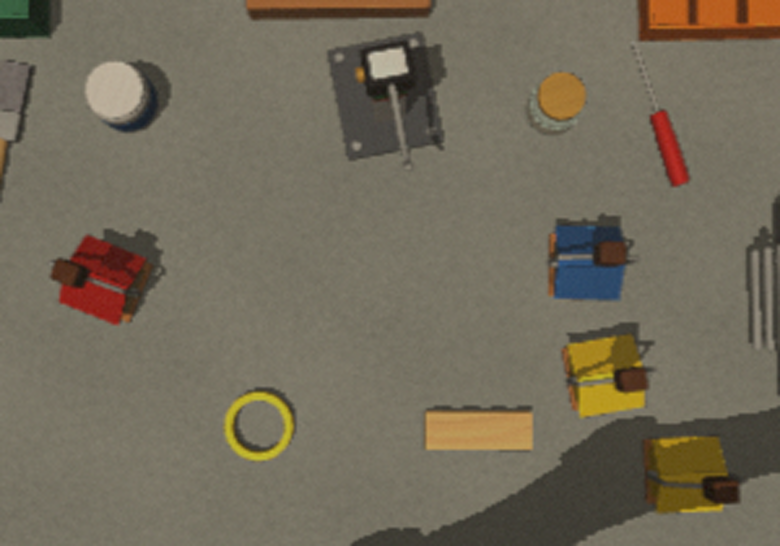

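The scene shows the blue feeder at about (270,310) in the scene image and (396,190) in the top one. The red feeder is at (369,150) and (207,197). Two yellow look-alikes stand nearer the robot, beside the blue one. The hook's tip is at (326,153) in top, with the collar behind it at about (320,117).

Run:
```python
from h import *
s=bot.get_image('scene');t=bot.get_image('top')
print('seat',tri([ray(s,[361.8,229.1]),ray(t,[323.5,143.3])]),atz(t,[323.5,143.3],.245),atz(s,[361.8,229.1],.245))
print('tip',atz(t,[326.5,152.7],.27),atz(s,[110+530/2.2,90+290/2.2],.27))
print('collar top',[atz(t,[170+u/2.6,90+v/2.6],.265) for u,v in [(388,65)]])
g=[ray(s,[110+348/2.2,90+442/2.2]),ray(t,[170+611/2.6,90+253/2.6])]
print('grip',tri(g), atz(t,[388.5,190.4],0))
m=[r for r in bot.outline_of('feeder_blue',t)]
for r in m: print(r['bbox'],r['score'])
# blue roof orientation by colour
im=t['img'].astype(int);k=((im[:,:,2]>im[:,:,0]+30)&(im[:,:,2]>im[:,:,1]+15)).astype(np.uint8)
k[:, :370]=0;k[:, 425:]=0;k[:165]=0;k[215:]=0
c=max(cv2.findContours(k,0,2)[0],key=cv2.contourArea);q=cv2.boxPoints(cv2.minAreaRect(c));print(q)
for a in q: print(atz(t,a,.065))
# plate
```

```text
seat [ 0.62575143 -0.07838826  0.25037174] [ 0.62763608 -0.07790853  0.245     ] [ 0.62401259 -0.07610334  0.245     ]
tip [ 0.59614439 -0.08580816  0.27      ] [ 0.59603298 -0.08468853  0.27      ]
collar top [array([ 0.70577807, -0.0663736 ,  0.265     ])]
grip [ 0.50034216 -0.31726509  0.21223656] [ 0.50519245 -0.30358892  0.        ]
[417.7, 260.9, 456.1, 287.1] 0.73
[378.1, 174.8, 409.3, 205.6] 0.67
[385.0, 219.9, 423.7, 252.1] 0.57
[[383. 190.]
 [409. 190.]
 [409. 204.]
 [383. 204.]]
[ 0.50229868 -0.27492726  0.065     ]
[ 0.50132562 -0.36066975  0.065     ]
[ 0.45506601 -0.35975293  0.065     ]
[ 0.45601354 -0.2741264   0.065     ]
```

Request:
{"fn": "servo_tool", "kwargs": {"deltas": [[[0, 0, -35], 0.125], [[0, 0, -35], 0.125], [[0, 0, -35], 0], [[0, 0, -30], 0], [[20, -18, 0], 0], [[28, -26, 0], 0], [[28, -26, 0], 0], [[28, -26, 0], 0], [[28, -26, 0], 0], [[28, -26, 0], 0], [[28, -26, 0], 0], [[28, -26, 0], 0], [[28, -26, 0], 0], [[28, -26, 0], 0], [[28, -26, 0], 0], [[28, -26, 0], 0], [[10, -8, 0], 0], [[0, 0, 0], 0], [[0, 0, 0], 0], [[0, 0, 0], 0]], "jaw": 91.9}}

```text
t: 2.52
tool_pos: [0.498, -0.3187, 0.3605]
tool_rot: [3.141, 0.001, -0.001]
force: [-1.5, -1.1, -0.4]
width: 0.0919
grasp_force: 0.0
```

Run:
```python
from h import *
st=bot.state();p=bot.get_image('wrist');save(p,'w1')
print(st['t'],st['tool_pos'],st['tool_rot'],p['hand_eye'])
for X in ([.5003,-.3173,.225],[.5003,-.3173,.0]): print(proj(p,X,st))
for r in bot.look_for('feeder_blue',p)+bot.pinpoint('feeder_blue',p): print(r)
```

```text
2.5167 [ 0.49800154 -0.31871525  0.36050352] [ 3.14067650e+00  9.74889072e-04 -9.34620025e-04] [[-1.32985199e-03  9.55030413e-01  2.96504877e-01  8.41571850e-02]
 [ 9.99998983e-01  1.11700871e-03  8.87247969e-04 -7.79820449e-04]
 [ 5.16150264e-04  2.96505756e-01 -9.55030926e-01 -1.60377575e-01]
 [ 0.00000000e+00  0.00000000e+00  0.00000000e+00  1.00000000e+00]]
[np.float64(315.42437204149513), np.float64(188.11809300536729)]
[np.float64(315.59268468607877), np.float64(149.1831427291277)]
{'bbox': [359.2, 281.0, 427.2, 400.0], 'score': 0.95}
{'bbox': [274.2, 122.3, 353.0, 204.8], 'score': 0.81}
{'bbox': [290.6, 212.9, 368.7, 335.4], 'score': 0.66}
{'uv': [315.6, 150.8], 'score': 0.95}
{'uv': [326.1, 241.6], 'score': 0.78}
{'uv': [383.0, 298.6], 'score': 0.69}
```

View pics/w1.png

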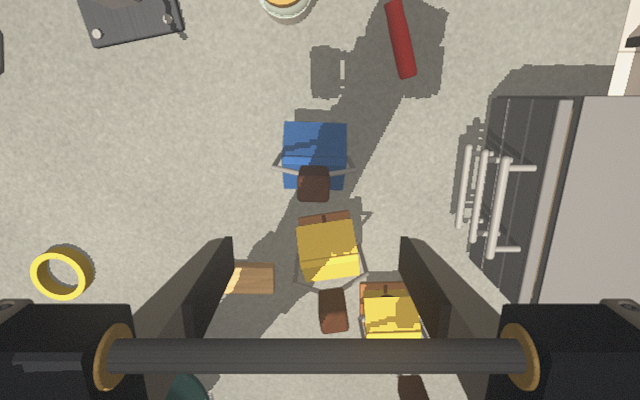

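The wrist view shows the blue feeder under the tool, with its grip at about (314,182). It is turned by about -0.04 rad and agrees with the estimate to within 2 mm. I'll go down and grip.

Request:
{"fn": "servo_tool", "kwargs": {"deltas": [[[2, -1.5, 25], 0.04], [[0, 0, 30], 0], [[0, 0, 30], 0], [[0, 0, 30], 0], [[0, 0, 25], 0], [[0, 0, 16], 0], [[0, 0, 10], 0], [[0, 0, 0], 0], [[0, 0, 0], 0]]}}

```text
t: 3.42
tool_pos: [0.5013, -0.3161, 0.195]
tool_rot: [3.141, -0.0, -0.039]
force: [0.1, 0.6, -0.7]
width: 0.092
grasp_force: 0.0
```

Request:
{"fn": "servo_tool", "kwargs": {"deltas": [[[0, 0, 0], 0], [[0, 0, 0], 0], [[0, 0, 0], 0], [[0, 0, 0], 0], [[0, 0, 0], 0], [[0, 0, 0], 0], [[0, 0, 0], 0], [[0, 0, 0], 0]], "jaw": 10}}

```text
t: 4.08
tool_pos: [0.5014, -0.3155, 0.1946]
tool_rot: [3.142, 0.0, -0.038]
force: [1.2, -0.1, 0.1]
width: 0.0408
grasp_force: 0.0
```

Request:
{"fn": "servo_tool", "kwargs": {"deltas": [[[0, 0, 0], 0], [[0, 0, 0], 0], [[0, 0, 0], 0], [[0, 0, 0], 0]]}}

```text
t: 4.42
tool_pos: [0.5013, -0.3155, 0.1945]
tool_rot: [3.142, 0.0, -0.038]
force: [0.8, -1.3, -0.2]
width: 0.0303
grasp_force: 30.0
```

Request:
{"fn": "servo_tool", "kwargs": {"deltas": [[[0, 0, -10], 0], [[0, 0, -20], 0], [[0, 0, -30], 0], [[0, 0, -30], 0], [[0, 0, -20], 0], [[0, 0, -10], 0], [[0, 0, 0], -0.05], [[0, 0, 0], -0.05], [[0, 0, 0], -0.05], [[0, 0, 0], -0.05], [[0, 0, 0], 0], [[0, 0, 0], 0]]}}

```text
t: 5.42
tool_pos: [0.5008, -0.3152, 0.3137]
tool_rot: [-3.14, 0.001, 0.16]
force: [-0.4, -0.0, -4.2]
width: 0.0298
grasp_force: 30.0
```

Request:
{"fn": "servo_tool", "kwargs": {"deltas": [[[2.5, -10, 0], 0], [[5, -20, 0], 0], [[6, -25, 0], 0], [[6, -25, 0], 0], [[6, -25, 0], 0], [[6, -25, 0], 0], [[6, -25, 0], 0], [[6, -25, 0], 0], [[5, -20, 0], 0], [[3.5, -14.5, 0], 0], [[0, 0, 0], 0], [[0, 0, 0], 0], [[0, 0, 0], 0], [[0, 0, 0], 0]]}}

```text
t: 6.58
tool_pos: [0.5179, -0.0967, 0.3144]
tool_rot: [3.141, 0.0, 0.159]
force: [-0.2, 0.2, -3.8]
width: 0.0296
grasp_force: 30.0
```

Run:
```python
from h import *
st=bot.state();p=bot.get_image('wrist');save(p,'w2')
t=bot.get_image('top');s=bot.get_image('scene');save(t,'t2');save(s,'s2')
print(st['t'],st['tool_pos'],st['tool_rot'],st['width'])
rs=[]
for n,q in (('w',p),('t',t),('s',s)):
    for r in bot.pinpoint('hook_seat',q)[:2]:
        print(n,r,atz(q,r['uv'],.245,st if n=='w' else None))
    for r in bot.pinpoint('feeder_blue',q)[:2]:
        print(n,r,atz(q,r['uv'],.12,st if n=='w' else None))
```

```text
6.5833 [ 0.51788077 -0.09665745  0.31443143] [3.14111981e+00 4.87472923e-04 1.59442813e-01] 0.029582877564858275
w {'uv': [315.0, 51.8], 'score': 0.75} [ 0.62578989 -0.0778407   0.245     ]
w {'uv': [317.2, 179.7], 'score': 0.95} [ 0.51363857 -0.09767265  0.12      ]
w {'uv': [448.5, 280.8], 'score': 0.83} [ 0.41598145 -0.2716183   0.12      ]
t {'uv': [324.0, 144.1], 'score': 0.71} [ 0.62528093 -0.07933253  0.245     ]
t {'uv': [398.1, 232.5], 'score': 0.87} [ 0.36329154 -0.31206458  0.12      ]
t {'uv': [428.1, 271.5], 'score': 0.69} [ 0.23977417 -0.40406484  0.12      ]
s {'uv': [319.6, 239.4], 'score': 0.75} [ 0.54718901 -0.15325285  0.245     ]
s {'uv': [322.1, 241.5], 'score': 0.94} [ 0.52435979 -0.09958022  0.12      ]
s {'uv': [177.8, 304.4], 'score': 0.93} [ 0.29264948 -0.43979196  0.12      ]
```

View pics/w2.png

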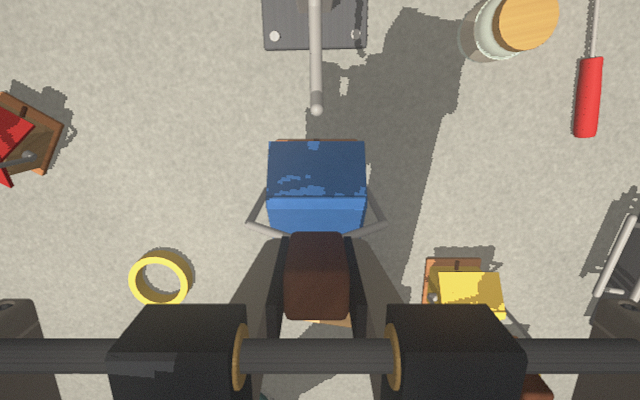

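The hook's rod lies on the bail's centre line at column 316, and its tip at (317,110) is clear of the feeder. I'll go straight in along tool x.

Request:
{"fn": "servo_tool", "kwargs": {"deltas": [[[5, 0, 0], 0], [[10, 0, 0], 0], [[14, 0, 0], 0], [[15, 0, 0], 0], [[15, 0, 0], 0], [[15, 0, 0], 0], [[14, 0, 0], 0], [[12, 0, 0], 0], [[8, 0, 0], 0], [[0, 0, 0], 0], [[0, 0, 0], 0], [[0, 0, 0], 0]]}}

```text
t: 8.03
tool_pos: [0.6243, -0.0781, 0.3143]
tool_rot: [3.142, 0.001, 0.162]
force: [-0.7, 0.1, -4.0]
width: 0.0299
grasp_force: 30.0
```

Run:
```python
from h import *
st=bot.state();p=bot.get_image('wrist')
s=bot.get_image('scene')
print(st['tool_pos'],st['force'])
a=cv2.resize(s['img'][170:290,290:450],None,fx=3.4,fy=3.4,interpolation=2);b=p['img'][:,200:440]
b=cv2.resize(b,(245,408));cv2.imwrite('pics/c3.png',np.hstack([a,b])[:,:,::-1])
```

```text
[ 0.6242898  -0.07808769  0.31432286] [-0.70690784  0.05593419 -4.0140458 ]
```

View pics/c3.png

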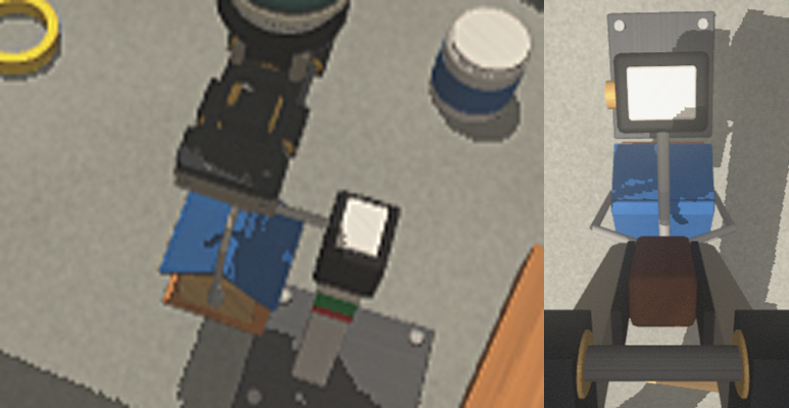

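The rod goes through the bail, centred, with no contact force. I'll lower until it seats.

Request:
{"fn": "servo_tool", "kwargs": {"deltas": [[[0, 0, 8], 0], [[0, 0, 10], 0], [[0, 0, 10], 0], [[0, 0, 8], 0], [[0, 0, 5], 0], [[0, 0, 4], 0], [[0, 0, 4], 0], [[0, 0, 0], 0], [[0, 0, 0], 0], [[0, 0, 0], 0]]}}

```text
t: 8.97
tool_pos: [0.6251, -0.0785, 0.2662]
tool_rot: [3.141, -0.001, 0.161]
force: [0.7, -2.8, -1.3]
width: 0.0302
grasp_force: 30.0
```

Request:
{"fn": "servo_tool", "kwargs": {"deltas": [[[0, 1, 3], 0], [[0, 0, 3], 0], [[0, 0, 4], 0], [[0, 0, 0], 0], [[0, 0, 0], 0]]}}

```text
t: 9.38
tool_pos: [0.6255, -0.0788, 0.2559]
tool_rot: [3.141, -0.001, 0.162]
force: [1.4, -1.0, 1.2]
width: 0.0297
grasp_force: 30.0
```

Run:
```python
from h import *
s=bot.get_image('scene');f=[]
for i in range(6): bot.get_image('top');f.append(bot.state()['force'])
st=bot.state();print(st['t'],st['tool_pos'],np.mean(f,0),np.std(f,0))
cv2.imwrite('pics/c4.png',cv2.resize(s['img'][190:290,320:430],None,fx=5,fy=5,interpolation=2)[:,:,::-1])
```

```text
9.7333 [ 0.62537304 -0.07885973  0.25589791] [ 2.43614107 -0.80171652  1.53160477] [0.69613666 0.54634377 0.19790799]
```

View pics/c4.png

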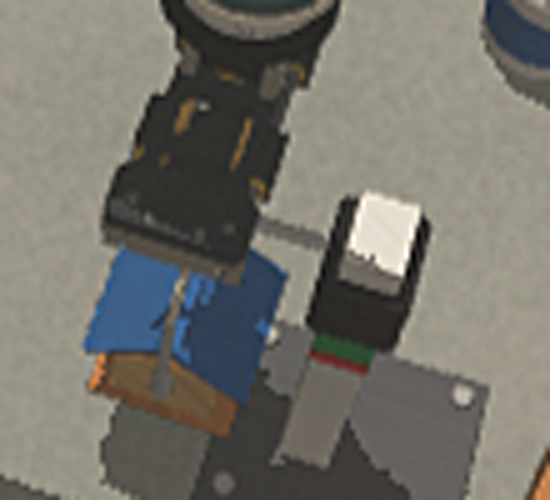

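The collar is down about 14–19 mm (net force about 5.6 N against the 300 N/m spring). I'll tug 18 mm more to reach mid-green.

Request:
{"fn": "servo_tool", "kwargs": {"deltas": [[[0, 0, 3], 0], [[0, 0, 4], 0], [[0, 0, 4], 0], [[0, 0, 4], 0], [[0, 0, 3], 0], [[0, 0, 0], 0], [[0, 0, 0], 0], [[0, 0, 0], 0], [[0, 0, 0], 0], [[0, 0, 0], 0]]}}

```text
t: 10.57
tool_pos: [0.6255, -0.0789, 0.2381]
tool_rot: [3.141, -0.001, 0.162]
force: [2.0, -1.2, 6.9]
width: 0.0297
grasp_force: 30.0
```

Run:
```python
from h import *
s=bot.get_image('scene');f=[]
for i in range(6): bot.get_image('top');f.append(bot.state()['force'])
st=bot.state();print(st['t'],st['tool_pos'],np.mean(f,0),np.std(f,0),st['grasp_force'])
cv2.imwrite('pics/c5.png',cv2.resize(s['img'][190:290,320:430],None,fx=5,fy=5,interpolation=2)[:,:,::-1])
```

```text
10.9167 [ 0.62544604 -0.07884066  0.23814147] [ 2.58610404 -0.73414032  6.67507855] [0.36868561 0.42347535 0.33059871] 29.997930228710175
```

View pics/c5.png

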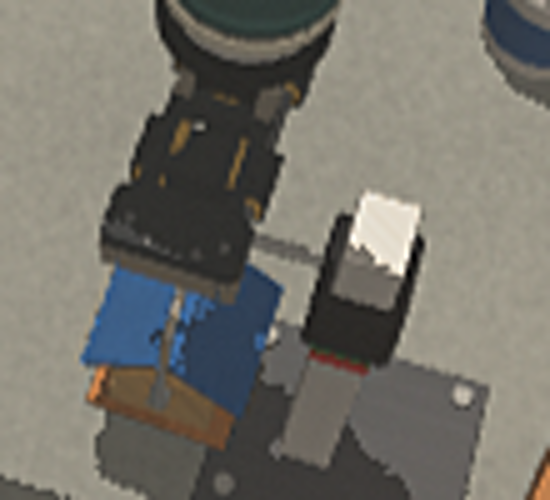

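The collar is at about 36 mm, in the green band and clear of the red, and the change in force matches the spring. I'll ease back up to the weight-only level.

Request:
{"fn": "servo_tool", "kwargs": {"deltas": [[[0, 0, -4], 0], [[0, 0, -5], 0], [[0, 0, -5], 0], [[0, 0, -4], 0], [[0, 0, -3], 0], [[0, 0, -1], 0], [[0, 0, 0], 0], [[0, 0, 0], 0], [[0, 0, 0], 0]]}}

```text
t: 11.67
tool_pos: [0.6252, -0.0789, 0.2593]
tool_rot: [-3.141, -0.001, 0.162]
force: [5.2, 0.2, -0.2]
width: 0.0298
grasp_force: 30.0
```

Run:
```python
from h import *
f=[]
for i in range(6): bot.get_image('top');f.append(bot.state()['force'])
st=bot.state();print(st['t'],st['tool_pos'],np.mean(f,0),np.std(f,0),st['grasp_force'])
```

```text
11.9667 [ 0.625204   -0.07887574  0.25926779] [ 5.80422418 -0.93960482  0.12963547] [0.33380783 0.6267395  0.36731133] 29.99550998210907
```

There is a sideways force of about 6 N along +x, so I'll relax it before letting go.

Request:
{"fn": "servo_tool", "kwargs": {"deltas": [[[1.5, 0, 0], 0], [[1.5, 0, 0], 0], [[0, 0, 0], 0], [[0, 0, 0], 0], [[0, 0, 0], 0]]}}

```text
t: 12.38
tool_pos: [0.6267, -0.0787, 0.2588]
tool_rot: [-3.141, 0.003, 0.162]
force: [-0.7, -1.5, -0.3]
width: 0.0299
grasp_force: 30.0
```

Run:
```python
from h import *
f=[];w=bot.get_image('wrist');s=bot.get_image('scene')
for i in range(6): bot.get_image('top');x=bot.state();f.append(np.r_[x['force'],x['ft_torque']])
st=bot.state();print(st['t'],st['tool_pos'],np.mean(f,0).round(2))
a=cv2.resize(s['img'][190:290,320:430],(450,409),interpolation=2);b=cv2.resize(w['img'][:,200:440],(245,409))
cv2.imwrite('pics/c6.png',np.hstack([a,b])[:,:,::-1])
```

```text
12.7833 [ 0.62710954 -0.07859939  0.25923671] [-3.57 -1.69  0.06 -0.36  0.87 -0.01]
```

View pics/c6.png

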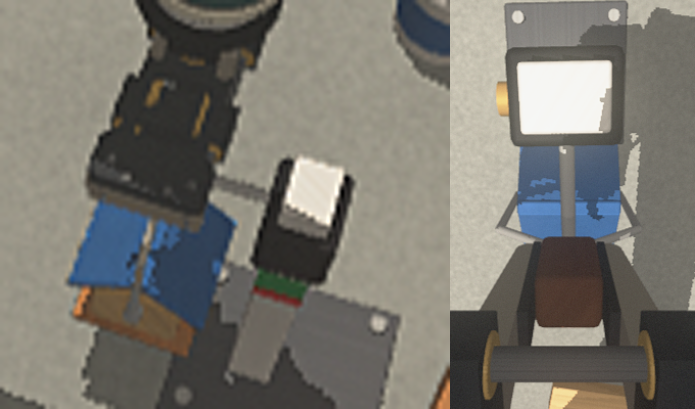

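The feeder is seated well and the side force has changed sign. I'll go back about 1 mm and release.

Request:
{"fn": "servo_tool", "kwargs": {"deltas": [[[-1.1, 0.3, 0], 0], [[0, 0, 0], 0], [[0, 0, 0], 0], [[0, 0, 0], 0]]}}

```text
t: 13.12
tool_pos: [0.627, -0.0787, 0.2597]
tool_rot: [-3.141, -0.0, 0.162]
force: [-3.0, -0.7, 0.5]
width: 0.0299
grasp_force: 30.0
```

Request:
{"fn": "servo_tool", "kwargs": {"deltas": [[[0, 0, 0], 0], [[0, 0, 0], 0], [[0, 0, 0], 0], [[0, 0, 0], 0], [[0, 0, 0], 0], [[0, 0, 0], 0], [[0, 0, 0], 0], [[0, 0, 0], 0], [[0, 0, 0], 0], [[0, 0, 0], 0], [[0, 0, 0], 0], [[0, 0, 0], 0]], "jaw": 85}}

```text
t: 14.12
tool_pos: [0.6268, -0.079, 0.2596]
tool_rot: [3.142, 0.0, 0.162]
force: [-0.3, -0.7, 0.7]
width: 0.0849
grasp_force: 0.0
```

Request:
{"fn": "servo_tool", "kwargs": {"deltas": [[[0, 0, -5], 0], [[0, 0, -10], 0], [[0, 0, -20], 0], [[0, 0, -30], 0], [[0, 0, -30], 0], [[0, 0, -30], 0], [[0, 0, -15], 0], [[0, 0, 0], 0], [[0, 0, 0], 0], [[0, 0, 0], 0], [[0, 0, 0], 0], [[0, 0, 0], 0], [[0, 0, 0], 0], [[0, 0, 0], 0], [[0, 0, 0], 0], [[0, 0, 0], 0], [[0, 0, 0], 0], [[0, 0, 0], 0], [[0, 0, 0], 0], [[0, 0, 0], 0]]}}

```text
t: 15.78
tool_pos: [0.6268, -0.0789, 0.3996]
tool_rot: [3.142, 0.0, 0.162]
force: [-0.2, -0.2, -0.1]
width: 0.0849
grasp_force: 0.0
```

Request:
{"fn": "servo_tool", "kwargs": {"deltas": [[[0, 0, 0], 0], [[0, 0, 0], 0], [[0, 0, 0], 0], [[0, 0, 0], 0], [[0, 0, 0], 0], [[0, 0, 0], 0], [[0, 0, 0], 0], [[0, 0, 0], 0], [[0, 0, 0], 0], [[0, 0, 0], 0], [[0, 0, 0], 0], [[0, 0, 0], 0], [[0, 0, 0], 0], [[0, 0, 0], 0], [[0, 0, 0], 0], [[0, 0, 0], 0], [[0, 0, 0], 0], [[0, 0, 0], 0], [[0, 0, 0], 0], [[0, 0, 0], 0]]}}

```text
t: 17.45
tool_pos: [0.6268, -0.0789, 0.3996]
tool_rot: [3.142, -0.0, 0.162]
force: [-0.9, 0.6, -0.4]
width: 0.0851
grasp_force: 0.0
```

Run:
```python
from h import *
I=[]
for i in range(8):
    st=bot.state();w=bot.get_image('wrist');I.append(w['img'].astype(int))
    for k in range(3): bot.get_image('top')
s=bot.get_image('scene')
print(st['t'],st['force'],[float(abs(x-I[-1]).mean().round(2)) for x in I])
a=cv2.resize(s['img'][190:290,320:430],(450,409),interpolation=2);b=cv2.resize(w['img'][:,160:480],(330,409))
cv2.imwrite('pics/c7.png',np.hstack([a,b])[:,:,::-1])
```

```text
18.85 [0.28805851 0.17814179 0.82387379] [2.29, 2.31, 2.32, 2.29, 2.32, 2.32, 2.29, 0.0]
```

View pics/c7.png

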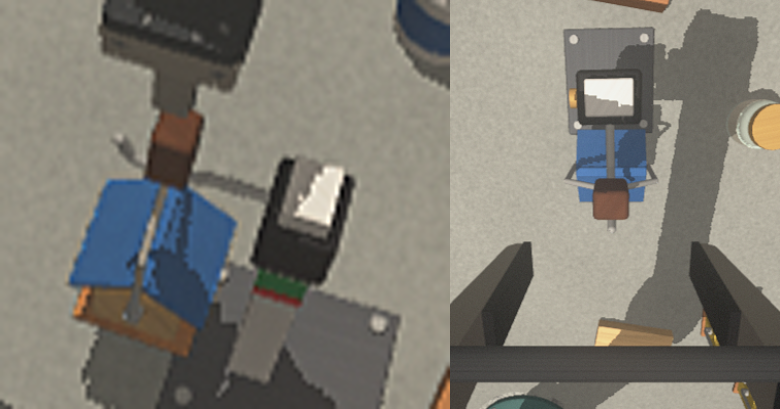

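The last picture shows the feeder hanging on the hook, upright and clear of the fingers. The differences between successive pictures are constant noise, so it is still. I'll hand in.

```bash
python3 -c "from bench import bot;print(bot.hand_in())"
```

```text
the job is handed in; nothing more can be done
None
```

The blue feeder was hung on the hook, tugged while gripped until the collar was down about 36 mm (by spring force; green is 25–50 mm), then released; it hung still and upright at hand-in (18.9 s), the red one was never approached, and no verdict was returned.

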